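# Drop a drying canister into the open medicine jar

## Task

Slide the filling carriage along its track by its grip until its spout is centred over the one open jar, let go and leave it there a moment, then press the release tab so the bottom flap opens and the drying canister drops into the jar. Then slide the carriage back to the right-hand end where it started, up against its stop, with the tab sprung back up. Leave the jars standing where they are and do not disturb the other things on the table.

Things in the scene. Friction and masses are not known exactly. Their poses are not given: they have to be found in the camera images.
- station: White station fixed to the table, turned up to 15 degrees. Base plate 170 x 450 x 10 mm, long side along its y; posts at y = -207 and +207 mm, 150 mm tall, carry a straight track along y at x = 0. Origin: on the table under the track's middle; x points away from the robot, z up. The jars stand on the plate (10 mm above the table) in a row at x = -62 mm, on the robot's side of the track.
- carriage (a joint): Position of the grey carriage along the track, m: 0 = at the right-hand stop (station y = -140 mm, where it starts), growing to 0.28 towards station +y (robot's left). Friction of about 2.5 N holds it where it is left. Its saddle is 44 x 60 mm (station x, y), top 160 mm above the table.
- grip_top (a point): Centre of the top of the black slider grip on the saddle: an upright block 30 mm (station x) by 16 mm (station y, along the track), 40 mm tall, top 200 mm above the table. Nothing taller stands near it. Pinch it from above across its 16 mm (fingers on its +y and -y sides).
- spout (a point): Centre of the lower end of the carriage's drop cup, 90 mm above the table, 62 mm from the grip's centre towards the robot (station -x). The cup is an upright tube, 44 mm outside and 39 mm inside diameter, clear below, grey above, open top at 164 mm. A hinged disc flap closes it at 137 mm; it swings down inside the tube.
- tab_top (a point): Centre of the top of the black release tab on the carriage: a flat pad 24 x 26 mm, 102 mm from the grip's centre towards the robot (station -x), 182 mm above the table when up, 18 mm above the cup's rim. It is pressed straight down.
- tab (a joint): How far the release tab is pressed, m: 0 = up, 0.010 = fully down. Spring: 1.7 N to start, 4.5 N fully down; it returns by itself. The flap turns with it, 0.15 rad per mm, and hangs open when the tab is fully down; hold it down about half a second for the canister to fall.
- canister: White drying canister, a loose upright cylinder 18 mm in diameter and 24 mm tall, about 14 g, standing on the flap in the drop cup at the start. Origin: centre of its underside.
- canister_mid (a point): Middle of the canister.
- jar: The one open jar: white, round, straight-sided, 64 mm outside and 58 mm inside diameter, 70 mm tall, floor 4 mm thick, loose, about 120 g; stands on the station's base in any of three places of the row. Origin: centre of its underside, z up.
- jar_mouth (a point): Centre of the open jar's mouth, at rim height (70 mm above its underside, 80 mm above the table, so 10 mm below the spout).
- capped_a: Jar closed with a cap, loose: 64 mm in diameter (cap 67 mm), 75 mm tall, in the same row as the open jar. Origin: centre of its underside. To be left alone.
- capped_b: Second capped jar, same as the first. To be left alone.
- syrup: Amber bottle, 60 mm in diameter, 150 mm tall, to the left. Origin: centre of its underside. To be left alone.
- mortar: White ceramic bowl, 104 mm across, 62 mm tall, to the left. Origin: centre of its underside. To be left alone.
- carton_a: White carton 100 x 60 x 45 mm, to the right. Origin: centre of its underside. To be left alone.
- carton_b: Brown carton 70 x 110 x 40 mm, to the right. Origin: centre of its underside. To be left alone.
- spatula: Spatula 160 mm long lying flat on the table in front of the station, to the right. To be left alone.
Mind the look-alikes: they are no part of the job. What is shaped like the jar but purple or red is not meant.

How it is judged:
By the outcome, as a careful person would: the job done as asked, in the order asked, and still so for the second after the job is handed in, with the robot touching nothing.
It also fails if it takes over 64 s, if anything falls off the work surface, if the arm or the gripper's body presses on something with over 40 N, if the wrist force passes 120 N, or if a joint passes its speed limit or range.

## Robot

A 7-joint arm with a two-finger parallel gripper is mounted at the origin on the work surface. World frame = base frame: x ahead of the robot, y to its left, z up, the work surface at z = 0. Lengths are in m, angles in rad, forces in N, time in s.
With the tool pointing down it reaches from about 0.4 to 0.85 m from the base axis. Payload 10.4 kg.
Tool frame: the origin (TCP) lies on the centre line of the jaws, within the pads' length; the fingertips stand 11 mm ahead of it and the grasp point (between the pads) lies 8 mm behind it (manip.finger_overhang is the distance from the TCP to the fingertips, in m); z points along the fingers, y is the line along which they close (so a half turn about z gives the same grasp; the last joint's range is limited). The gripper opens to 85 mm and grips with 20 to 120 N. Pads are 22 mm wide; open, the fingers measure 114 mm over their backs; the gripper's body (76 mm by 85 mm) begins 54 mm behind the grasp point. The pads swing forward as they close: fully open they stand 13 mm farther back than shut.
Start: joints at [-1.327, 0.332, -0.065, 1.46, 0.022, 1.35, -0.088], TCP at [0.165, 0.603, 0.242] pointing down, gripper open.
Joint ranges: [-2.6, 2.6], [-0.5, 2.12], [-1.47, 1.34], [0.16, 2.42], [-1.27, 4.41], [0.06, 2.06], [-2.6, 2.6]. Speed limits (rad/s): [2.22, 2.22, 2.79, 2.79, 3.14, 3.14, 3.14].

## Interface

Orientations are given as a unit quaternion [x, y, z, w].
In Python, from workcell import manip, imaging, workorder gives the robot as it stands.
- The arm moves only by the tool jog_arm, never from a script. Its argument "deltas" is a list of rows, each an object with "gripper": the opening, from 0 (shut) to 1 (fully open); "offset": the shift along the tool's x, y, z in m, a list of three; "rotation": the turn, a rotation vector about the tool's x, y, z in degrees, a list of three. In form: [{"gripper": gripper, "offset": [tx, ty, tz], "rotation": [ax, ay, az]}, ...]. A call has 1 to 20 rows; each row shifts and turns the commanded pose from where the row before left it, along the tool's axes as they then stand; what a row does not reach is not made up. A row lasts 1/10 s, in which the tool goes at most 50 mm and 8.59 degrees, less where a joint would pass 70% of its speed; a pose out of reach is approached as far as the arm can. A call with a gripper value outside its range is refused whole. The fingers move at their own pace and stop on an object; "newtons" is the grip in N (left out, the last holds). Time passes only in rows, so rows that do not move let the fingers close. It gives the time, the measured TCP pose, the force, the opening and the grip force at its end, in the units of the state.
- manip.get_obs(): the state, without advancing time (a new reading comes with each control period).
- imaging.camera(name): name is "scene" or "side" or "wrist"; returns the picture (480x640x3 uint8, blue, green, red); there is no depth.
- imaging.camera_model(name): a dict with "camera_matrix" (3x3 intrinsics, pixels), "k1" (the pictures are not rectified: a ray, as slopes to the right and down, at radius r is drawn at 1 + k1 r^2 times it, then the intrinsics apply), "world_to_cam" (4x4, takes a point from world to camera coordinates); the wrist camera has in their place "hand_eye" (4x4, takes a point from camera to tool coordinates, whose origin is the TCP and whose axes are the flange's). Camera axes: x right, y up, looking along -z (the intrinsics and any distortion apply to the point x, -y, -z); pixel columns grow to the right and rows downward; lengths in m; the calibration is good to about 2 mm. A picture is of the moment at which its call begins: read the wrist's pose just before it. camera_model takes no time and is no camera call.
- workorder.hand_in(): hands the job in; it is judged then, once.
The state is a dict: "clock": time; "joint_pos": joint angles; "joint_velocities": joint speeds; "tau": joint torques, N m; "position": TCP position; "ee_rot": TCP orientation; "ft_force": force on the tool from outside, world axes, zero at the start; "torque": the same for the moment, N m; "grip_width": opening from 0.0 (shut) to 1.0 (fully open); "grasp_force": force on a finger pad.
Only numpy, scipy, OpenCV 4.12 (cv2) and the standard library are available. Lean on these libraries where they do the work, as an engineer would, in place of code of your own. Each camera call takes 0.05 s, during which the arm holds its last target. There are 200 camera calls.

## Working session

There is one attempt and no reset: what is moved stays moved. The work goes in short steps, Python scripts to look and compute and a tool call to move; the robot and the scene stay as the last step left them, time stands still between calls to the robot, and variables do not carry over. Pictures are saved under pics/ and viewed, at most 12 in all, crops included, and the job is handed in when it is done.

Besides the shell and the picture viewer there is one more tool, called after "Request:" by a JSON object that holds its "name" and its "arguments", one argument or row to a line. jog_arm: Moves the arm, as the interface text tells. Its arguments: {"type":"object","properties":{"deltas":{"type":"array","items":{"type":"object","properties":{"gripper":{"type":"number"},"offset":{"type":"array","items":{"type":"number"}},"rotation":{"type":"array","items":{"type":"number"}}}}},"newtons":{"type":"number"}},"required":["deltas"]}

```bash
mkdir -p pics; python3 - <<'E'
from workcell import manip, imaging
import cv2,numpy as np
print(manip.get_obs(), manip.finger_overhang)
for n in("scene","side"):
    cv2.imwrite(f"pics/{n}0.png",imaging.camera(n)); print(n,imaging.camera_model(n))
print(imaging.camera_model("wrist"))
E
```

```text
{'clock': 0.0, 'joint_pos': array([-1.32656875,  0.33287533, -0.06468448,  1.4609622 ,  0.02160028,
        1.349905  , -0.08852021]), 'joint_velocities': array([-1.04561472e-03, -2.27896530e-04, -4.57166120e-04,  6.89532946e-05,
       -6.12454393e-04,  3.72251000e-04, -4.45286884e-05]), 'tau': array([-3.88189401e-04, -6.25466037e+01,  4.88260039e-02, -3.91587317e+01,
        1.61741814e-02,  1.02395355e-02, -4.39923213e-06]), 'position': array([0.16471186, 0.60252098, 0.24150376]), 'ee_rot': array([ 1.33024964e-01,  9.91112420e-01, -7.24751210e-04, -5.99872266e-05]), 'ft_force': array([ 0.3925664 , -0.23605347,  0.52960757]), 'torque': array([ 0.06031823,  0.00662158, -0.05506102]), 'grasp_force': 0.0, 'grip_width': 1.0009094496179778} 0.011
scene {'camera_matrix': array([[537.83237331,   0.        , 326.42755137],
       [  0.        , 537.83237331, 237.03786975],
       [  0.        ,   0.        ,   1.        ]]), 'k1': 0.042548100129793494, 'world_to_cam': array([[-0.21887994,  0.97572704,  0.00695102,  0.08353805],
       [-0.79343517, -0.18212467,  0.5807678 ,  0.29828913],
 
[... 445 characters left out ...]
98566, -0.1789054 ],
       [-0.21805919,  0.65149552,  0.72663869, -1.71382285],
       [ 0.        ,  0.        ,  0.        ,  1.        ]])}
{'camera_matrix': array([[390.04120556,   0.        , 317.50300349],
       [  0.        , 390.04120556, 240.99169027],
       [  0.        ,   0.        ,   1.        ]]), 'k1': -0.028048189670584228, 'hand_eye': array([[ 1.05706716e-03,  9.50920572e-01,  3.09433270e-01,
         7.98947575e-02],
       [ 9.99999155e-01, -7.71221196e-04, -1.04609361e-03,
         8.63412934e-04],
       [-7.56110441e-04,  3.09434115e-01, -9.50920584e-01,
        -1.30515180e-01],
       [ 0.00000000e+00,  0.00000000e+00,  0.00000000e+00,
         1.00000000e+00]])}
```

View pics/scene0.png

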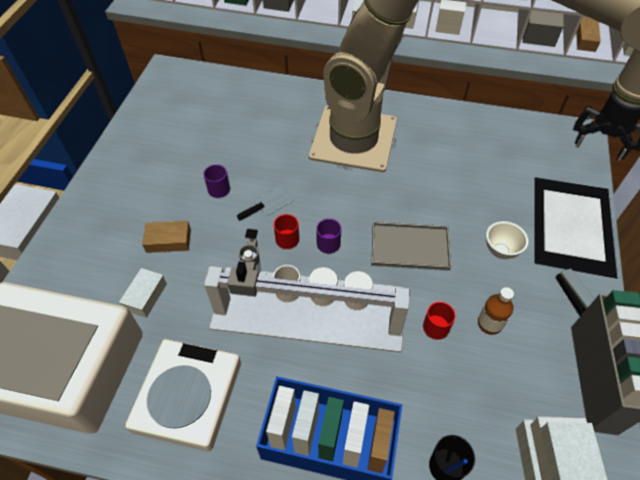

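View pics/side0.png

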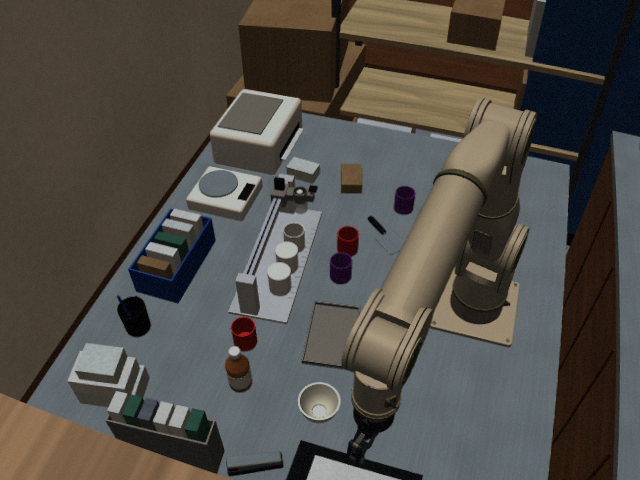

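The scene camera faces the robot. The station spans pixels (205–410, 265–350), with the carriage at its right-hand end near (247,265). The open jar is the one nearest the carriage, at scene (287,275) and side (294,235). I'll enlarge the crops to read off points.

```bash
python3 - <<'E'
import cv2,numpy as np
a=cv2.imread("pics/scene0.png")[220:355,195:415]; b=cv2.imread("pics/side0.png")[165:325,225:335]
cv2.imwrite("pics/a.png",cv2.resize(a,None,fx=3.6,fy=3.6,interpolation=cv2.INTER_CUBIC))
cv2.imwrite("pics/b.png",cv2.resize(b,None,fx=3.7,fy=3.7,interpolation=cv2.INTER_CUBIC))
E
```

```text
(no output)
```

View pics/a.png

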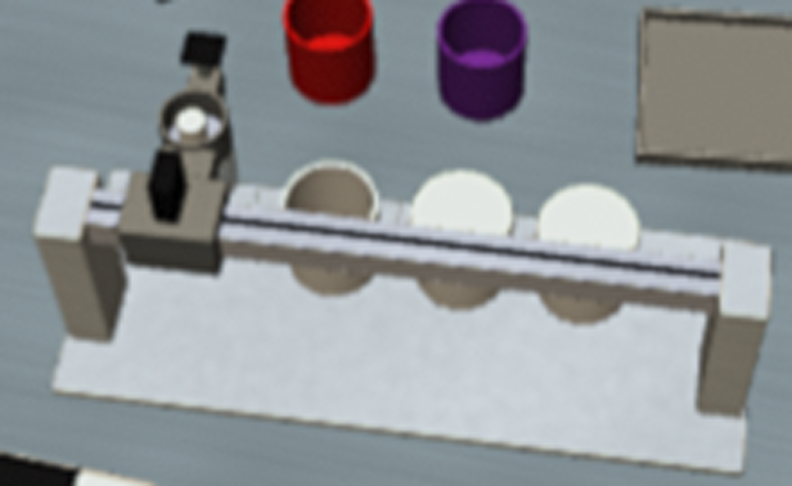

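View pics/b.png

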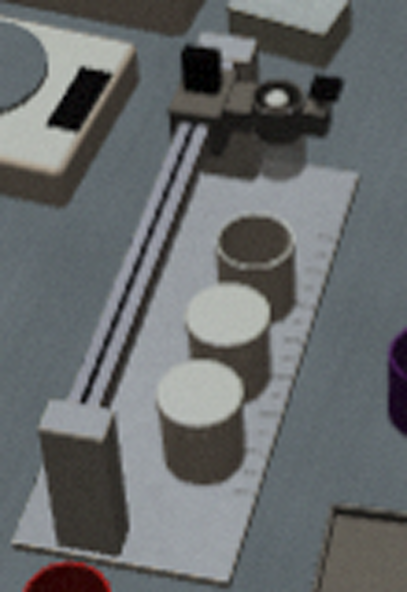

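```bash
cat > h.py <<'E'
import numpy as np, cv2
from workcell import manip, imaging
from scipy.spatial.transform import Rotation as R
def w2c(name,m,obs=None):
    if name!="wrist": return m["world_to_cam"]
    T=np.eye(4);T[:3,:3]=R.from_quat(obs["ee_rot"]).as_matrix();T[:3,3]=obs["position"]
    return np.linalg.inv(T@m["hand_eye"])
def proj(P,name,obs=None):
    m=imaging.camera_model(name);W=w2c(name,m,obs)
    c=(np.atleast_2d(P)@W[:3,:3].T+W[:3,3])*[1,-1,-1]
    s=c[:,:2]/c[:,2:]; s=s*(1+m["k1"]*(s**2).sum(1,keepdims=True))
    return s@m["camera_matrix"][:2,:2].T+m["camera_matrix"][:2,2]
def st(p,Q): # station->world
    c,s=np.cos(p[2]),np.sin(p[2]);Q=np.atleast_2d(Q).astype(float)
    return np.c_[p[0]+c*Q[:,0]-s*Q[:,1],p[1]+s*Q[:,0]+c*Q[:,1],Q[:,2]]
E
cat > fit.py <<'E'
from h import *
from scipy.optimize import least_squares
sc=lambda u:(np.array(u)+.5)/3.6-.5+[195,220]
sd=lambda u:(np.array(u)+.5)/3.7-.5+[225,165]
f=[("scene",sc((53,387)),(.085,-.225,.01)),("scene",sc((744,465)),(.085,.225,.01)),("scene",sc((204,50)),(-.102,-.14,.182)),
("scene",sc((195,123)),(-.062,-.14,.164)),("side",sd((327,89)),(-.102,-.14,.182)),("side",sd((278,98)),(-.062,-.14,.164)),
("side",sd((230,580)),(-.085,.225,.01)),("side",sd((14,545)),(.085,.225,.01)),("side",sd((358,175)),(-.085,-.225,.01))]
j=[("scene",sc((332,198)),0),("side",sd((256,243)),0),("scene",sc((463,209)),1),("side",sd((229,317)),1),("scene",sc((589,225)),2),("side",sd((201,394)),2)]
def res(p):
    r=[proj(st(p,q),n)[0]-u for n,u,q in f]
    r+=[proj(st(p,(-.062,p[3+k],.085 if k else .08)),n)[0]-u for n,u,k in j]
    return np.ravel(r)
s=least_squares(res,[.6,-.1,0,-.08,0,.08],loss="soft_l1",x_scale=.01)
p=s.x;print("pose",p[:2],np.degrees(p[2]),"jars",p[3:]);print(np.round(res(p).reshape(-1,2),1))
np.save("p.npy",p)
for n,q in dict(grip=(0,-.14,.2),tab=(-.102,-.14,.182),jar=(-.062,p[3],.08),goalgrip=(0,p[3],.2)).items(): print(n,st(p,q))
E
python3 fit.py
```

```text
pose [0.6121526  0.01089268] 7.516756946751972 jars [-0.05833759  0.0283664   0.11012739]
[[-0.3 11.6]
 [ 2.8  6.8]
 [ 0.1 -0.8]
 [ 0.4 -1.9]
 [-0.3 -1.5]
 [-0.2 -1. ]
 [-4.4 -0.8]
 [-5.4 -0.4]
 [-8.2 -2.6]
 [ 0.6 -0.2]
 [ 0.9 -1. ]
 [ 0.9 -1.4]
 [ 1.9 -1.1]
 [ 0.7 -3. ]
 [ 3.1 -0.6]]
grip [[ 0.63046686 -0.12790425  0.2       ]]
tab [[ 0.52934339 -0.1412475   0.182     ]]
jar [[ 0.55831689 -0.0550542   0.08      ]]
goalgrip [[ 0.6197841 -0.0469436  0.2      ]]
```

```bash
sed -i 's/r=\[proj(st(p,q),n)/r=[proj(st(p,np.add(q,(p[6] if q[2]<.02 else 0,0,0))),n)/; s/-.08,0,.08\]/-.08,0,.08,0]/' fit.py; python3 fit.py
python3 - <<'E'
from h import *
o=manip.get_obs();print(R.from_quat(o["ee_rot"]).as_matrix().round(4))
E
```

```text
pose [0.61697504 0.00886205] 5.712589725502094 jars [-0.05784999  0.02869232  0.11098948 -0.0260377 ]
[[ 0.5  0.2]
 [ 0.8  0.7]
 [ 0.4 -0.7]
 [ 0.2 -1.9]
 [-0.4 -1.4]
 [-0.2 -1.1]
 [ 0.6  0.2]
 [ 0.  -0.9]
 [ 0.4 -1.4]
 [ 0.4  0.8]
 [ 0.  -1.2]
 [ 0.5  0.6]
 [ 0.  -1.4]
 [ 0.6 -0.1]
 [ 0.3 -1. ]]
grip [[ 0.63091041 -0.13044267  0.2       ]]
tab [[ 0.52941697 -0.14059559  0.182     ]]
jar [[ 0.56104124 -0.05487202  0.08      ]]
goalgrip [[ 0.62273333 -0.04870064  0.2       ]]
[[-9.646e-01  2.636e-01 -3.000e-04]
 [ 2.636e-01  9.646e-01 -1.200e-03]
 [-0.000e+00 -1.200e-03 -1.000e+00]]
```

Request:
{"name": "jog_arm", "arguments": {
  "deltas": [
    {"gripper":1,"offset":[0,0,-0.02],"rotation":[0,0,-7]},
    {"gripper":1,"offset":[0,0,-0.02],"rotation":[0,0,-7]},
    {"gripper":1,"offset":[0,0,-0.02],"rotation":[0,0,-7]},
    {"gripper":1,"offset":[-0.023,-0.044,0]},
    {"gripper":1,"offset":[-0.023,-0.044,0]},
    {"gripper":1,"offset":[-0.023,-0.044,0]},
    {"gripper":1,"offset":[-0.023,-0.044,0]},
    {"gripper":1,"offset":[-0.023,-0.044,0]},
    {"gripper":1,"offset":[-0.023,-0.044,0]},
    {"gripper":1,"offset":[-0.023,-0.044,0]},
    {"gripper":1,"offset":[-0.023,-0.044,0]},
    {"gripper":1,"offset":[-0.023,-0.044,0]},
    {"gripper":1,"offset":[-0.023,-0.044,0]},
    {"gripper":1,"offset":[-0.023,-0.044,0]},
    {"gripper":1,"offset":[-0.023,-0.044,0]},
    {"gripper":1,"offset":[-0.023,-0.044,0]},
    {"gripper":1,"offset":[-0.023,-0.044,0]},
    {"gripper":1,"offset":[-0.023,-0.044,0]},
    {"gripper":1,"offset":[-0.023,-0.044,0]},
    {"gripper":1,"offset":[-0.023,-0.044,0]}
  ]
}}

```text
schema error: expected keys gripper, offset, rotation
```

```bash
cat > look.py <<'E'
from h import *
import sys
o=manip.get_obs();im=imaging.camera("wrist");n=sys.argv[1]
p=np.load("p.npy");cy=float(sys.argv[2])
for q in [(0,cy,.2),(-.102,cy,.182),(-.062,cy,.164),(-.062,p[3],.08)]:
    print(q,proj(st(p,q),"wrist",o)[0].round(1))
cv2.imwrite(f"pics/{n}.png",im);np.savez(n,pos=o["position"],rot=o["ee_rot"])
m=R.from_quat(o["ee_rot"]).as_matrix()
print(o["clock"],o["position"],m[:,1],o["joint_pos"].round(2))
for nm,q in [("grip",(0,cy,.2)),("tab",(-.102,cy,.182)),("goal",(0,p[3],.2))]: print(nm,"tool delta",((st(p,q)[0]-o["position"])@m).round(4))
E
python3 look.py w1 -.14
```

```text
(0, -0.14, 0.2) [-190.3  790. ]
(-0.102, -0.14, 0.182) [-242.4  724.4]
(-0.062, -0.14, 0.164) [-200.   723.8]
(-0.062, np.float64(-0.05784998836347862), 0.08) [-89.5 634.3]
0.1 [0.16469099 0.60259051 0.24160591] [ 0.26363397  0.964622   -0.00123459] [-1.33  0.33 -0.06  1.46  0.02  1.35 -0.09]
grip tool delta [-0.643  -0.5841  0.0423]
tab tool delta [-0.5478 -0.6207  0.0604]
goal tool delta [-0.6135 -0.5074  0.0422]
```

View pics/w1.png

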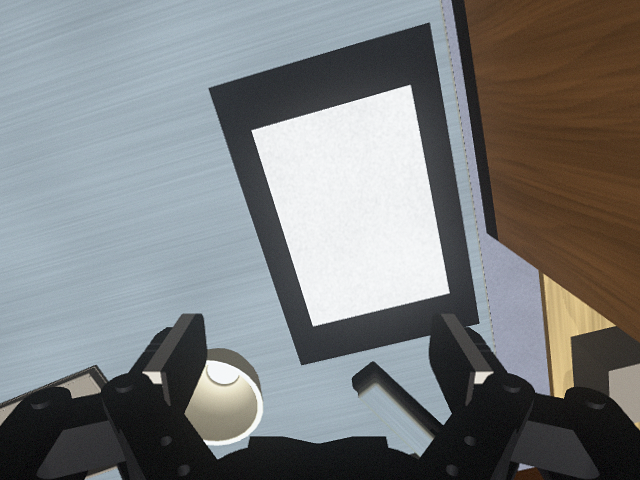

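The move was refused because every row needs all three keys, so the arm hasn't moved. This picture shows only the start area: the document board, with the fingers at the bottom near (190,350) and (445,350).

Request:
{"name": "jog_arm", "arguments": {
  "deltas": [
    {"gripper":1,"offset":[0,0,-0.02],"rotation":[0,0,-7]},
    {"gripper":1,"offset":[0,0,-0.02],"rotation":[0,0,-7]},
    {"gripper":1,"offset":[0,0,-0.02],"rotation":[0,0,-7]},
    {"gripper":1,"offset":[-0.023,-0.044,0],"rotation":[0,0,0]},
    {"gripper":1,"offset":[-0.023,-0.044,0],"rotation":[0,0,0]},
    {"gripper":1,"offset":[-0.023,-0.044,0],"rotation":[0,0,0]},
    {"gripper":1,"offset":[-0.023,-0.044,0],"rotation":[0,0,0]},
    {"gripper":1,"offset":[-0.023,-0.044,0],"rotation":[0,0,0]},
    {"gripper":1,"offset":[-0.023,-0.044,0],"rotation":[0,0,0]},
    {"gripper":1,"offset":[-0.023,-0.044,0],"rotation":[0,0,0]},
    {"gripper":1,"offset":[-0.023,-0.044,0],"rotation":[0,0,0]},
    {"gripper":1,"offset":[-0.023,-0.044,0],"rotation":[0,0,0]},
    {"gripper":1,"offset":[-0.023,-0.044,0],"rotation":[0,0,0]},
    {"gripper":1,"offset":[-0.023,-0.044,0],"rotation":[0,0,0]},
    {"gripper":1,"offset":[-0.023,-0.044,0],"rotation":[0,0,0]},
    {"gripper":1,"offset":[-0.023,-0.044,0],"rotation":[0,0,0]},
    {"gripper":1,"offset":[-0.023,-0.044,0],"rotation":[0,0,0]},
    {"gripper":1,"offset":[-0.023,-0.044,0],"rotation":[0,0,0]},
    {"gripper":1,"offset":[-0.023,-0.044,0],"rotation":[0,0,0]},
    {"gripper":1,"offset":[0,0,0],"rotation":[0,0,0]}
  ]
}}

```text
clock: 2.15
position: [0.602, -0.068, 0.301]
ee_rot: [-0.046, 0.999, -0.002, -0.001]
ft_force: [-0.9, 0.8, -0.5]
grip_width: 0.998
grasp_force: 0.0
```

```bash
python3 look.py w2 -.14
```

```text
(0, -0.14, 0.2) [216.2 281.1]
(-0.102, -0.14, 0.182) [209.3 116. ]
(-0.062, -0.14, 0.164) [221.5 176.8]
(-0.062, np.float64(-0.05784998836347862), 0.08) [336.  161.9]
2.15 [ 0.60198511 -0.06803829  0.30100344] [-0.09132822  0.99581229 -0.00412693] [-0.42  0.29  0.58  1.45 -0.15  1.45  1.82]
grip tool delta [-0.0233 -0.0644  0.1012]
tab tool delta [ 0.0787 -0.0651  0.1194]
goal tool delta [-0.0226  0.0178  0.1009]
```

View pics/w2.png

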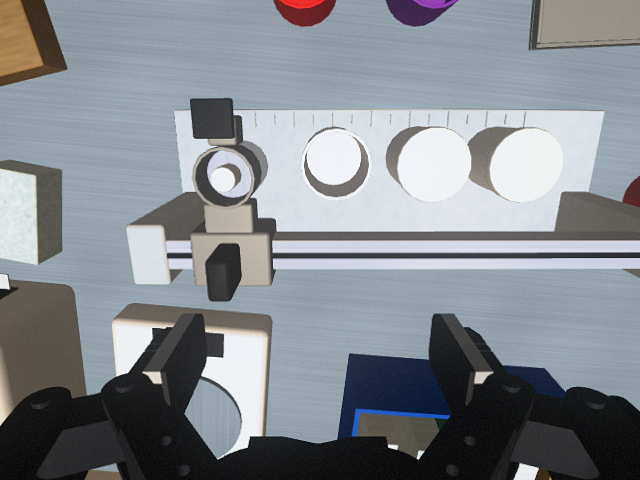

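The wrist view agrees with the fit to within 2–3 px. It shows the tab at (211,119), the cup rim at (224,176), the jar rim at (336,163) and the grip top near (219,278). Next I move over the grip, descend and pinch it.

Request:
{"name": "jog_arm", "arguments": {
  "deltas": [
    {"gripper":1,"offset":[-0.011,-0.032,0],"rotation":[0,0,-0.2]},
    {"gripper":1,"offset":[-0.011,-0.031,0],"rotation":[0,0,-0.2]},
    {"gripper":0.7,"offset":[0,0,0.03],"rotation":[0,0,0]},
    {"gripper":0.7,"offset":[0,0,0.03],"rotation":[0,0,0]},
    {"gripper":0.7,"offset":[0,0,0.03],"rotation":[0,0,0]},
    {"gripper":0.7,"offset":[0,0,0.02],"rotation":[0,0,0]},
    {"gripper":0.7,"offset":[0,0,0.006],"rotation":[0,0,0]},
    {"gripper":0.7,"offset":[0,0,0],"rotation":[0,0,0]}
  ]
}}

```text
clock: 3.0
position: [0.629, -0.1203, 0.1859]
ee_rot: [-0.054, 0.999, 0.0, -0.001]
ft_force: [0.5, 0.0, 0.5]
grip_width: 0.701
grasp_force: 0.0
```

```bash
python3 look.py w3 -.14
```

```text
(0, -0.14, 0.2) [284.7 356.8]
(-0.102, -0.14, 0.182) [283.9  42.4]
(-0.062, -0.14, 0.164) [289.3 164.2]
(-0.062, np.float64(-0.05784998836347862), 0.08) [437.1 148.5]
3.0 [ 0.62895909 -0.12030443  0.18594396] [-1.07606981e-01  9.94193189e-01  8.00592015e-04] [-0.31  0.44  0.57  1.52 -0.24  1.26  1.97]
grip tool delta [-0.0008 -0.0103 -0.0141]
tab tool delta [ 0.1011 -0.0095  0.004 ]
goal tool delta [-0.0015  0.0719 -0.014 ]
```

View pics/w3.png

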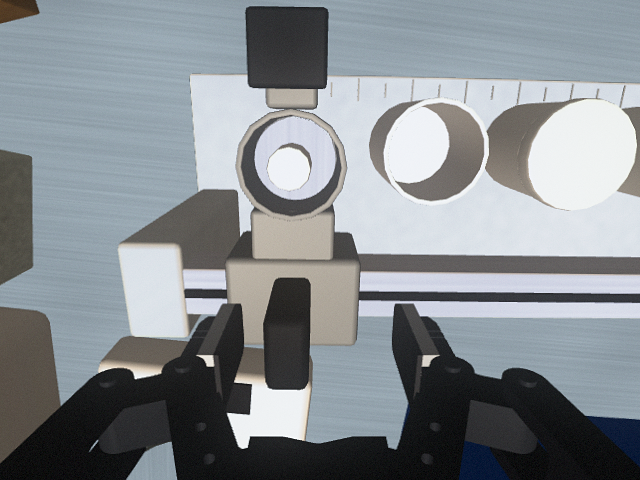

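The picture shows the grip top at about (287,350) between the fingers, roughly 9.5 mm to the tool's −y side. The cup rim is at (291,163). I'll centre on the grip and close.

Request:
{"name": "jog_arm", "arguments": {
  "deltas": [
    {"gripper":0.7,"offset":[0,-0.0095,0],"rotation":[0,0,0]},
    {"gripper":0.7,"offset":[0,0,0],"rotation":[0,0,0]},
    {"gripper":0.1,"offset":[0,0,0],"rotation":[0,0,0]},
    {"gripper":0.1,"offset":[0,0,0],"rotation":[0,0,0]},
    {"gripper":0.1,"offset":[0,0,0],"rotation":[0,0,0]},
    {"gripper":0.1,"offset":[0,0,0],"rotation":[0,0,0]},
    {"gripper":0.1,"offset":[0,0,0],"rotation":[0,0,0]},
    {"gripper":0.1,"offset":[0,0,0],"rotation":[0,0,0]}
  ],
  "newtons": 30
}}

```text
clock: 3.85
position: [0.6304, -0.1308, 0.1865]
ee_rot: [-0.053, 0.999, 0.0, 0.0]
ft_force: [-0.6, 1.0, 3.3]
grip_width: 0.183
grasp_force: 30.6
```

Request:
{"name": "jog_arm", "arguments": {
  "deltas": [
    {"gripper":0.1,"offset":[0,0.005,0],"rotation":[0,0,0]},
    {"gripper":0.1,"offset":[0,0.01,0],"rotation":[0,0,0]},
    {"gripper":0.1,"offset":[0,0.01,0],"rotation":[0,0,0]},
    {"gripper":0.1,"offset":[0,0.01,0],"rotation":[0,0,0]},
    {"gripper":0.1,"offset":[0,0.01,0],"rotation":[0,0,0]},
    {"gripper":0.1,"offset":[0,0.01,0],"rotation":[0,0,0]},
    {"gripper":0.1,"offset":[0,0.01,0],"rotation":[0,0,0]},
    {"gripper":0.1,"offset":[0,0.01,0],"rotation":[0,0,0]},
    {"gripper":0.1,"offset":[0,0.0065,0],"rotation":[0,0,0]},
    {"gripper":0.1,"offset":[0,0,0],"rotation":[0,0,0]},
    {"gripper":0.1,"offset":[0,0,0],"rotation":[0,0,0]}
  ]
}}

```text
clock: 4.95
position: [0.6225, -0.047, 0.1865]
ee_rot: [-0.055, 0.999, 0.001, 0.001]
ft_force: [7.4, 3.2, -0.5]
grip_width: 0.18
grasp_force: 31.5
```

```bash
python3 look.py w4 -.0585; python3 - <<'E'
from h import *
cv2.imwrite("pics/s4.png",imaging.camera("side"))
a=cv2.resize(cv2.imread("pics/w4.png")[60:300,140:500],(400,267))
b=cv2.resize(cv2.imread("pics/s4.png")[180:300,250:350],None,fx=3.9,fy=3.9,interpolation=cv2.INTER_CUBIC)
c=np.zeros((480,800,3),np.uint8);c[:267,:400]=a;c[:b.shape[0],402:402+b.shape[1]]=b;cv2.imwrite("pics/c4.png",c)
E
```

```text
(0, -0.0585, 0.2) [307.7 354.1]
(-0.102, -0.0585, 0.182) [309.8  39.8]
(-0.062, -0.0585, 0.164) [310.1 161.9]
(-0.062, np.float64(-0.05784998836347862), 0.08) [313.4 145.1]
4.95 [ 0.62246249 -0.0470462   0.18651027] [-0.10897525  0.99404295  0.00173415] [-0.42  0.4   0.55  1.57 -0.22  1.24  1.84]
grip tool delta [-0.0001 -0.0023 -0.0135]
tab tool delta [ 0.1019 -0.0014  0.0043]
goal tool delta [-0.0001 -0.0017 -0.0135]
```

View pics/c4.png

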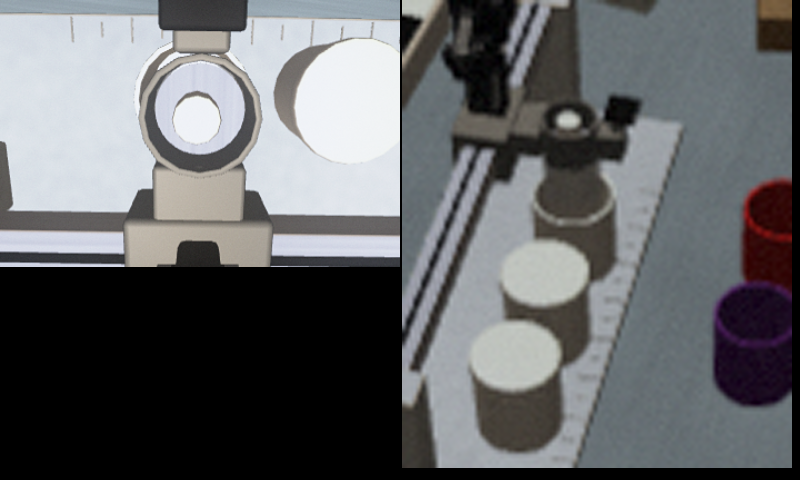

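In the wrist view the cup rim is centred at about (320,165) in full-frame pixels and the jar's left rim edge at 260, so the jar centre is near 313. The carriage is therefore about 2.5 mm too far to the left. I'll nudge it back, release, and rise.

Request:
{"name": "jog_arm", "arguments": {
  "deltas": [
    {"gripper":0.1,"offset":[0,-0.0025,0],"rotation":[0,0,0]},
    {"gripper":0.1,"offset":[0,0,0],"rotation":[0,0,0]},
    {"gripper":0.1,"offset":[0,0,0],"rotation":[0,0,0]},
    {"gripper":0.1,"offset":[0,0,0],"rotation":[0,0,0]}
  ]
}}

```text
clock: 5.45
position: [0.6228, -0.0501, 0.1865]
ee_rot: [-0.054, 0.999, 0.001, 0.001]
ft_force: [6.4, 2.5, -0.3]
grip_width: 0.177
grasp_force: 31.2
```

Request:
{"name": "jog_arm", "arguments": {
  "deltas": [
    {"gripper":0.6,"offset":[0,0,0],"rotation":[0,0,0]},
    {"gripper":0.6,"offset":[0,0,0],"rotation":[0,0,0]},
    {"gripper":0.6,"offset":[0,0,0],"rotation":[0,0,0]},
    {"gripper":0.6,"offset":[0,0,0],"rotation":[0,0,0]},
    {"gripper":0.6,"offset":[0,0,-0.02],"rotation":[0,0,0]},
    {"gripper":0.6,"offset":[0,0,-0.03],"rotation":[0,0,0]},
    {"gripper":0.6,"offset":[0,0,-0.03],"rotation":[0,0,0]},
    {"gripper":0.6,"offset":[0,0,0],"rotation":[0,0,0]},
    {"gripper":0.6,"offset":[0,0,0],"rotation":[0,0,0]}
  ]
}}

```text
clock: 6.35
position: [0.622, -0.0524, 0.2665]
ee_rot: [-0.053, 0.999, 0.0, 0.0]
ft_force: [0.3, -0.6, 0.5]
grip_width: 0.6
grasp_force: 0.0
```

```bash
python3 look.py w5 -.058
```

```text
(0, -0.058, 0.2) [321.5 269.7]
(-0.102, -0.058, 0.182) [323.4  70.6]
(-0.062, -0.058, 0.164) [322.  147.7]
(-0.062, np.float64(-0.05784998836347862), 0.08) [320.9 138.9]
6.35 [ 0.62197524 -0.05236201  0.26652182] [-1.06435666e-01  9.94319571e-01  1.97927615e-04] [-0.43  0.35  0.57  1.46 -0.19  1.39  1.83]
grip tool delta [-0.0011  0.0034  0.0665]
tab tool delta [0.1009 0.0041 0.0844]
goal tool delta [-0.0011  0.0035  0.0665]
```

View pics/w5.png

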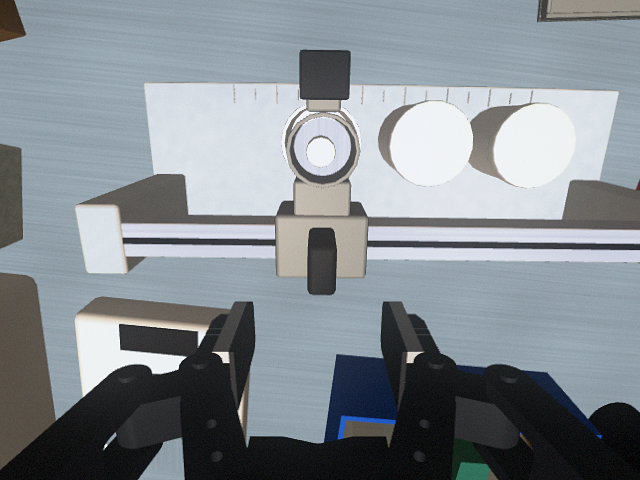

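The cup rim is centred at (323,148) and the jar's left edge is at 281, as expected, so the spout is centred to about 1 mm. Now I shut the gripper and go above the tab.

Request:
{"name": "jog_arm", "arguments": {
  "deltas": [
    {"gripper":0,"offset":[0.02,0.002,0],"rotation":[0,0,0]},
    {"gripper":0,"offset":[0.03,0.0025,0],"rotation":[0,0,0]},
    {"gripper":0,"offset":[0.03,0,0],"rotation":[0,0,0]},
    {"gripper":0,"offset":[0.022,0,0],"rotation":[0,0,0]},
    {"gripper":0,"offset":[0,0,0.02],"rotation":[0,0,0]},
    {"gripper":0,"offset":[0,0,0.02],"rotation":[0,0,0]},
    {"gripper":0,"offset":[0,0,0.015],"rotation":[0,0,0]},
    {"gripper":0,"offset":[0,0,0],"rotation":[0,0,0]},
    {"gripper":0,"offset":[0,0,0],"rotation":[0,0,0]}
  ]
}}

```text
clock: 7.3
position: [0.5196, -0.0587, 0.2109]
ee_rot: [-0.053, 0.999, -0.0, -0.001]
ft_force: [-0.2, -0.4, 0.5]
grip_width: -0.001
grasp_force: 0.0
```

```bash
python3 look.py w6 -.0575
```

```text
(0, -0.0575, 0.2) [313.6 503.8]
(-0.102, -0.0575, 0.182) [315.  302.4]
(-0.062, -0.0575, 0.164) [314.7 354.9]
(-0.062, np.float64(-0.05784998836347862), 0.08) [314.9 287.9]
7.3 [ 0.51960603 -0.05869812  0.21089395] [-1.06445216e-01  9.94318562e-01 -1.11106874e-04] [-0.5   0.13  0.58  1.8  -0.07  1.24  1.77]
grip tool delta [-0.1036 -0.0007  0.0107]
tab tool delta [-0.0017  0.      0.0289]
goal tool delta [-0.1036 -0.001   0.0107]
```

Request:
{"name": "jog_arm", "arguments": {
  "deltas": [
    {"gripper":0,"offset":[0,0,0.014],"rotation":[0,0,0]},
    {"gripper":0,"offset":[0,0,0.004],"rotation":[0,0,0]},
    {"gripper":0,"offset":[0,0,0.003],"rotation":[0,0,0]},
    {"gripper":0,"offset":[0,0,0.003],"rotation":[0,0,0]},
    {"gripper":0,"offset":[0,0,0],"rotation":[0,0,0]}
  ]
}}

```text
clock: 7.85
position: [0.5199, -0.0587, 0.187]
ee_rot: [-0.053, 0.999, 0.0, -0.0]
ft_force: [-0.9, -0.8, 0.9]
grip_width: 0.003
grasp_force: 0.0
```

Request:
{"name": "jog_arm", "arguments": {
  "deltas": [
    {"gripper":0,"offset":[0,0,0.003],"rotation":[0,0,0]},
    {"gripper":0,"offset":[0,0,0.002],"rotation":[0,0,0]},
    {"gripper":0,"offset":[0,0,0],"rotation":[0,0,0]}
  ]
}}

```text
clock: 8.15
position: [0.5202, -0.0588, 0.1831]
ee_rot: [-0.053, 0.999, 0.0, 0.0]
ft_force: [-3.4, -0.4, 8.9]
grip_width: 0.002
grasp_force: 4.6
```

```bash
python3 look.py w7 -.0575 | tail -4
```

```text
8.15 [ 0.52023808 -0.05876836  0.18305901] [-1.06342239e-01  9.94329508e-01  3.98081479e-04] [-0.49  0.16  0.57  1.83 -0.09  1.18  1.79]
grip tool delta [-0.103  -0.0005 -0.0169]
tab tool delta [-0.001   0.0002  0.0011]
goal tool delta [-0.103  -0.0009 -0.0169]
```

View pics/w7.png

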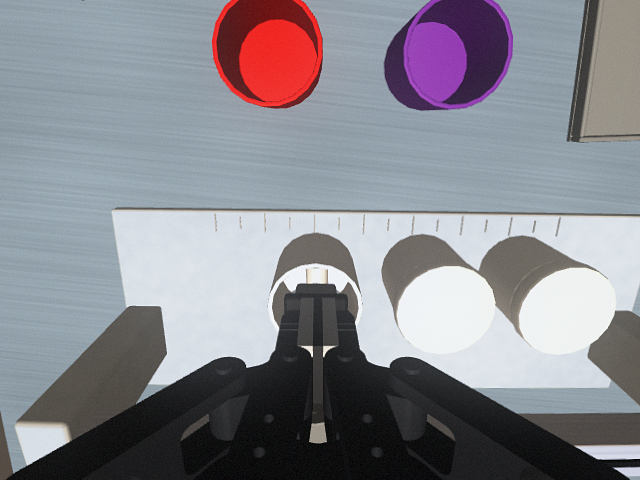

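The force is 8.9 N, above the 4.5 N spring, so the tab should be at its stop. The closed fingers cover the cup, and something pale is visible inside the jar at (317,278). I'll press 0.5 mm more and hold.

Request:
{"name": "jog_arm", "arguments": {
  "deltas": [
    {"gripper":0,"offset":[0,0,0.0005],"rotation":[0,0,0]},
    {"gripper":0,"offset":[0,0,0],"rotation":[0,0,0]},
    {"gripper":0,"offset":[0,0,0],"rotation":[0,0,0]},
    {"gripper":0,"offset":[0,0,0],"rotation":[0,0,0]},
    {"gripper":0,"offset":[0,0,0],"rotation":[0,0,0]},
    {"gripper":0,"offset":[0,0,0],"rotation":[0,0,0]},
    {"gripper":0,"offset":[0,0,0],"rotation":[0,0,0]},
    {"gripper":0,"offset":[0,0,0],"rotation":[0,0,0]},
    {"gripper":0,"offset":[0,0,0],"rotation":[0,0,0]},
    {"gripper":0,"offset":[0,0,0],"rotation":[0,0,0]}
  ]
}}

```text
clock: 9.2
position: [0.5203, -0.0588, 0.183]
ee_rot: [-0.053, 0.999, 0.0, 0.0]
ft_force: [-5.7, 0.0, 12.9]
grip_width: -0.003
grasp_force: 6.9
```

The tab is on its stop. Next I go straight up, back over the grip with the gripper open, and look.

Request:
{"name": "jog_arm", "arguments": {
  "deltas": [
    {"gripper":0,"offset":[0,0,-0.01],"rotation":[0,0,0]},
    {"gripper":0,"offset":[0,0,-0.015],"rotation":[0,0,0]},
    {"gripper":0,"offset":[0,0,-0.03],"rotation":[0,0,0]},
    {"gripper":0,"offset":[0,0,-0.03],"rotation":[0,0,0]},
    {"gripper":0.7,"offset":[-0.03,0,0],"rotation":[0,0,0]},
    {"gripper":0.7,"offset":[-0.03,0,0],"rotation":[0,0,0]},
    {"gripper":0.7,"offset":[-0.03,0,0],"rotation":[0,0,0]},
    {"gripper":0.7,"offset":[-0.012,0,0],"rotation":[0,0,0]},
    {"gripper":0.7,"offset":[0,0,0],"rotation":[0,0,0]},
    {"gripper":0.7,"offset":[0,0,0],"rotation":[0,0,0]}
  ]
}}

```text
clock: 10.2
position: [0.621, -0.0482, 0.2666]
ee_rot: [-0.053, 0.999, -0.0, -0.0]
ft_force: [-0.0, -0.7, -0.7]
grip_width: 0.701
grasp_force: 0.0
```

```bash
python3 look.py w8 -.0575; python3 - <<'E'
from h import *
cv2.imwrite("pics/s8.png",imaging.camera("scene"))
a=cv2.imread("pics/w8.png")[20:320,200:480]
a=cv2.resize(a,None,fx=1.5,fy=1.5)
b=cv2.resize(cv2.imread("pics/s8.png")[215:305,225:325],None,fx=3.6,fy=3.6,interpolation=cv2.INTER_CUBIC)
c=np.zeros((450,790,3),np.uint8);c[:a.shape[0],:a.shape[1]]=a;c[:b.shape[0],425:425+b.shape[1]]=b;cv2.imwrite("pics/c8.png",c)
E
```

```text
(0, -0.0575, 0.2) [314.7 270.7]
(-0.102, -0.0575, 0.182) [316.   71.9]
(-0.062, -0.0575, 0.164) [315.7 148.8]
(-0.062, np.float64(-0.05784998836347862), 0.08) [315.7 139.9]
10.2 [ 0.62104745 -0.04818939  0.26656961] [-1.06048982e-01  9.94360829e-01 -3.94508412e-04] [-0.45  0.35  0.59  1.46 -0.19  1.4   1.82]
grip tool delta [-0.0017 -0.0003  0.0666]
tab tool delta [0.1003 0.0004 0.0846]
goal tool delta [-0.0017 -0.0007  0.0666]
```

View pics/c8.png

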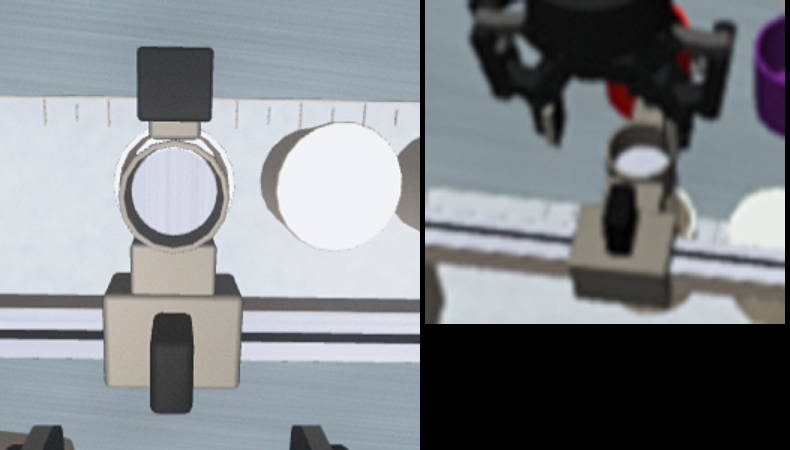

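The canister has left the cup, the flap is closed again and the tab is up. The cup is still concentric with the jar. Now I grip and slide back.

Request:
{"name": "jog_arm", "arguments": {
  "deltas": [
    {"gripper":0.7,"offset":[-0.0015,0,0.03],"rotation":[0,0,0]},
    {"gripper":0.7,"offset":[0,0,0.03],"rotation":[0,0,0]},
    {"gripper":0.7,"offset":[0,0,0.02],"rotation":[0,0,0]},
    {"gripper":0.7,"offset":[0,0,0],"rotation":[0,0,0]},
    {"gripper":0.7,"offset":[0,0,0],"rotation":[0,0,0]},
    {"gripper":0.1,"offset":[0,0,0],"rotation":[0,0,0]},
    {"gripper":0.1,"offset":[0,0,0],"rotation":[0,0,0]},
    {"gripper":0.1,"offset":[0,0,0],"rotation":[0,0,0]},
    {"gripper":0.1,"offset":[0,0,0],"rotation":[0,0,0]},
    {"gripper":0.1,"offset":[0,0,0],"rotation":[0,0,0]},
    {"gripper":0.1,"offset":[0,0,0],"rotation":[0,0,0]}
  ],
  "newtons": 30
}}

```text
clock: 11.4
position: [0.6233, -0.048, 0.1879]
ee_rot: [-0.053, 0.999, 0.0, 0.001]
ft_force: [-0.9, -0.2, 5.9]
grip_width: 0.182
grasp_force: 30.2
```

Request:
{"name": "jog_arm", "arguments": {
  "deltas": [
    {"gripper":0.1,"offset":[0,-0.005,0],"rotation":[0,0,0]},
    {"gripper":0.1,"offset":[0,-0.01,0],"rotation":[0,0,0]},
    {"gripper":0.1,"offset":[0,-0.01,0],"rotation":[0,0,0]},
    {"gripper":0.1,"offset":[0,-0.01,0],"rotation":[0,0,0]},
    {"gripper":0.1,"offset":[0,-0.01,0],"rotation":[0,0,0]},
    {"gripper":0.1,"offset":[0,-0.01,0],"rotation":[0,0,0]},
    {"gripper":0.1,"offset":[0,-0.01,0],"rotation":[0,0,0]},
    {"gripper":0.1,"offset":[0,-0.008,0],"rotation":[0,0,0]},
    {"gripper":0.1,"offset":[0,-0.004,0],"rotation":[0,0,0]},
    {"gripper":0.1,"offset":[0,0,0],"rotation":[0,0,0]},
    {"gripper":0.1,"offset":[0,0,0],"rotation":[0,0,0]}
  ]
}}

```text
clock: 12.5
position: [0.6307, -0.1257, 0.1879]
ee_rot: [-0.052, 0.999, -0.0, -0.0]
ft_force: [-5.6, -2.1, 7.0]
grip_width: 0.186
grasp_force: 30.2
```

Request:
{"name": "jog_arm", "arguments": {
  "deltas": [
    {"gripper":0.1,"offset":[0,-0.0015,0],"rotation":[0,0,0]},
    {"gripper":0.1,"offset":[0,-0.0015,0],"rotation":[0,0,0]},
    {"gripper":0.1,"offset":[0,-0.001,0],"rotation":[0,0,0]},
    {"gripper":0.1,"offset":[0,0,0],"rotation":[0,0,0]}
  ]
}}

```text
clock: 12.9
position: [0.631, -0.1286, 0.1879]
ee_rot: [-0.053, 0.999, 0.0, -0.0]
ft_force: [-8.3, 0.8, 9.5]
grip_width: 0.183
grasp_force: 30.6
```

Request:
{"name": "jog_arm", "arguments": {
  "deltas": [
    {"gripper":0.1,"offset":[0,-0.0015,0],"rotation":[0,0,0]},
    {"gripper":0.1,"offset":[0,-0.0015,0],"rotation":[0,0,0]},
    {"gripper":0.1,"offset":[0,0,0],"rotation":[0,0,0]}
  ]
}}

```text
clock: 13.2
position: [0.6312, -0.1315, 0.1879]
ee_rot: [-0.053, 0.999, 0.0, -0.0]
ft_force: [-7.6, 0.2, 10.3]
grip_width: 0.18
grasp_force: 30.7
```

Request:
{"name": "jog_arm", "arguments": {
  "deltas": [
    {"gripper":0.1,"offset":[0,-0.001,0],"rotation":[0,0,0]},
    {"gripper":0.1,"offset":[0,-0.001,0],"rotation":[0,0,0]},
    {"gripper":0.1,"offset":[0,-0.001,0],"rotation":[0,0,0]},
    {"gripper":0.1,"offset":[0,0,0],"rotation":[0,0,0]}
  ]
}}

```text
clock: 13.6
position: [0.6312, -0.1317, 0.1878]
ee_rot: [-0.054, 0.999, 0.002, -0.001]
ft_force: [-12.3, 9.4, 13.8]
grip_width: 0.183
grasp_force: 32.4
```

The carriage has stopped moving and the stop pushes back with 9 N. I release and rise, then look.

Request:
{"name": "jog_arm", "arguments": {
  "deltas": [
    {"gripper":0.6,"offset":[0,0,0],"rotation":[0,0,0]},
    {"gripper":0.6,"offset":[0,0,0],"rotation":[0,0,0]},
    {"gripper":0.6,"offset":[0,0,0],"rotation":[0,0,0]},
    {"gripper":0.6,"offset":[0,0,0],"rotation":[0,0,0]},
    {"gripper":0.6,"offset":[0,0,-0.03],"rotation":[0,0,0]},
    {"gripper":0.6,"offset":[0,0,-0.04],"rotation":[0,0,0]},
    {"gripper":0.6,"offset":[0,0,-0.04],"rotation":[0,0,0]},
    {"gripper":0.6,"offset":[0,0,0],"rotation":[0,0,0]},
    {"gripper":0.6,"offset":[0,0,0],"rotation":[0,0,0]},
    {"gripper":0.6,"offset":[0,0,0],"rotation":[0,0,0]}
  ]
}}

```text
clock: 14.6
position: [0.6318, -0.134, 0.2955]
ee_rot: [-0.053, 0.999, 0.0, -0.001]
ft_force: [-0.2, -0.0, -0.3]
grip_width: 0.598
grasp_force: 0.0
```

```bash
python3 look.py w9 -.14
```

```text
(0, -0.14, 0.2) [321.4 249.6]
(-0.102, -0.14, 0.182) [323.   73.3]
(-0.062, -0.14, 0.164) [321.8 141.9]
(-0.062, np.float64(-0.05784998836347862), 0.08) [416.  136.5]
14.6 [ 0.63180419 -0.13403214  0.29551479] [-1.06504476e-01  9.94312111e-01  4.71957348e-04] [-0.3   0.4   0.61  1.34 -0.23  1.47  1.97]
grip tool delta [0.0003 0.0036 0.0955]
tab tool delta [0.1023 0.0043 0.1137]
goal tool delta [-0.0002  0.0858  0.0956]
```

View pics/w9.png

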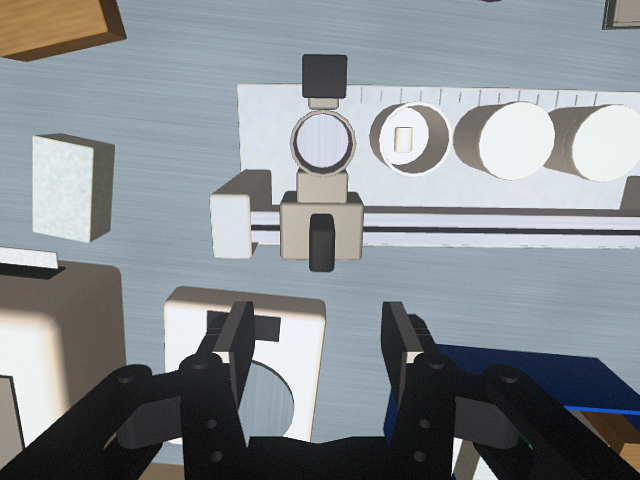

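The canister lies in the jar at (403,139) and the jar stands where predicted, at about (411,138). The tab is up at (325,76), with the same 2–3 px offset from prediction as at the start, so the carriage is at its stop.

```bash
python3 -c "
from workcell import workorder;print(workorder.hand_in())"
```

```text
the job is handed in; nothing more can be done
None
```

I handed the job in at about 15 s on the robot's clock: the canister is in the open jar, the carriage is back against its right-hand stop, the tab is up, and the jars are still standing in place.

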